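Find the spacer that fits the jig's gap

ROBOT

A 6-joint arm with a two-finger parallel gripper is mounted at the origin on a cart in front of the work surface, level with it; the furniture and walls round the work are solid. World frame = base frame: x ahead of the robot, y to its left, z up, the work surface at z = 0. Lengths are in m, angles in rad, forces in N, time in s.
With the tool pointing down it reaches from about 0.375 to 0.9 m from the base axis. Payload 3.1 kg.
Tool frame: the origin (TCP) lies between the finger pads; the fingertips stand 11 mm ahead of it and the grasp point (between the pads) lies 8 mm behind it; z points along the fingers, y is the line along which they close (so a half turn about z gives the same grasp; the last joint's range is limited). The gripper opens to 87 mm and grips with 3 to 60 N. Pads are 19 mm wide; open, the fingers measure 117 mm over their backs; the gripper's body (75 mm by 190 mm) begins 51 mm behind the grasp point.
Start: joints at [1.163, 0.527, 1.433, -0, 1.181, -0.178], TCP at [0.142, 0.609, 0.234] pointing down, gripper open.
Joint ranges: [-3.08, 3.08], [-0.75, 2.2], [0.22, 2.44], [-1.43, 4.57], [0, 2.65], [-2.85, 2.85]. Speed limits (rad/s): [2.79, 2.79, 3.14, 3.14, 3.14, 3.14].

INTERFACE

Orientations are given as a unit quaternion [x, y, z, w].
In Python, from rig import get_obs, camera, hand_in gives the robot as it stands.
- The arm moves only by the shell command python3 -m pendant 'ROWS' [FORCE]. ROWS is JSON, a list that holds one entry, the list of rows, each a list of 7 numbers: the shift along the tool's x, y, z in m, then the turn, a rotation vector about the tool's x, y, z in degrees, then the opening, from 0 (shut) to 1 (fully open). In form: [[[x, y, z, ax, ay, az, fingers], ...]]. A call has exactly 5 rows; each row shifts and turns the commanded pose from where the row before left it, along the tool's axes as they then stand; what a row does not reach is not made up. A row lasts 1/8 s, in which the tool goes at most 62.5 mm and 10.7 degrees, less where a joint would pass 70% of its speed; a pose out of reach is approached as far as the arm can. A call with a gripper value outside its range is refused whole. The fingers move at their own pace and stop on an object; FORCE is the grip in N (left out, the last holds). Time passes only in rows, so rows that do not move let the fingers close, or fill a call up. It gives the time, the measured TCP pose, the force, the opening and the grip force at its end, in the units of the state.
- get_obs(): the state, without advancing time (a new reading comes with each control period).
- camera(name): name is "side" or "top"; returns a dict with "img" (400x640x3 uint8, red, green, blue), "intrinsics" (3x3 intrinsics, pixels), "k1" (the pictures are not rectified: a ray, as slopes to the right and down, at radius r is drawn at 1 + k1 r^2 times it, then the intrinsics apply), "R" (3x3) and "t" (3): a world point X has camera coordinates R X + t. Camera axes: x right, y down, z forward; pixel columns grow to the right and rows downward; lengths in m; the calibration is good to about 2 mm. A picture is of the moment at which its call begins. There is no depth.
- hand_in(): hands the job in; it is judged then, once.
The state is a dict: "time": time; "q": joint angles; "joint_velocities": joint speeds; "joint_torque": joint torques, N m; "position": TCP position; "tool_rot": TCP orientation; "ft_force": force on the tool from outside, world axes, zero at the start; "moment": the same for the moment, N m; "grip_width": finger opening in m; "grip_force": force on a finger pad.
Only numpy, scipy, OpenCV 4.12 (cv2) and the standard library are available. Lean on these libraries where they do the work, as an engineer would, in place of code of your own. Each camera call takes 0.05 s, during which the arm holds its last target. There are 200 camera calls.

TASK

Find out how wide the gap between the two grey jaws of the metal jig is: of the three upright light wooden spacers, find the thickest one that still goes into the gap. Stand it in the gap, upright on the jig's base, with its broad faces along the jaws and midway along them, and leave it there; the other two spacers must end up standing on the bench, off the jig.

Things in the scene. Friction and masses are not known exactly. Their poses are not given: they have to be found in the camera images.
- jig: fixed metal jig: aluminium base 110 x 164 mm, 12 mm thick, with a grey jaw 90 mm wide (x), 32 mm deep at its -y end. Origin: on the bench under the middle of this jaw's gap face; the gap runs from there to +y, its floor at z = 12 mm. Both jaws' tops are at z = 40 mm, their bolt heads at 46 mm; their upper gap edges have a 6 mm 45-degree lead-in, below it the faces are upright, along x.
- stop: the jig's other grey jaw, 90 mm wide (x), 50 mm deep (y), 28 mm tall, bolted to the base, immovable. Origin: middle of the lower edge of its gap face, at the base's top; axes as the jig's. Its y in the jig's frame is the width of the gap, 21 to 57 mm.
- spacer_thin: the thinnest of three upright blocks of plain light wood: 18 mm thick (its y axis, either way round), 60 mm wide (x), 80 mm tall (z), with a small dark dowel plug in each broad face; loose, stands on end on the bench on its 60 mm by 18 mm end. Origin: centre of its underside; weighs under 0.25 kg.
- spacer_medium: the middle one of three upright blocks of plain light wood: 32 mm thick (its y axis, either way round), 60 mm wide (x), 80 mm tall (z), with a small dark dowel plug in each broad face; loose, stands on end on the bench on its 60 mm by 32 mm end. Origin: centre of its underside; weighs under 0.25 kg.
- spacer_thick: the thickest of three upright blocks of plain light wood: 46 mm thick (its y axis, either way round), 60 mm wide (x), 80 mm tall (z), with a small dark dowel plug in each broad face; loose, stands on end on the bench on its 60 mm by 46 mm end. Origin: centre of its underside; weighs under 0.25 kg.
Not all that is in view belongs to the job. Leave any green look-alike of the spacer_thin alone. Leave any blue look-alike of the spacer_thick alone.

How it is judged:
At the end, for the whole second after the job is handed in: One spacer stands still on the jig's base in the gap (height 4 mm, tilt 0.15, yaw 0.3 rad, 20 mm along the jaws): the thin one if the gap is under 35 mm, the 32 mm one if it is under 49 mm, or the thick one, whichever go in. The other two stand on the bench (z under 6 mm, tilt 0.15 rad) (((x of spacer_thin in the frame of jig between -0.02 and 0.02 m and y of spacer_thin in the frame of jig above 0 m and y of spacer_thin in the frame of stop below 0 m and z of spacer_thin in the frame of jig between 0.008 and 0.016 m and angle between each of spacer_thin, spacer_medium, spacer_thick's own z axis and vertical below 0.15 rad and angle between the y axis of spacer_thin and the y axis of jig, either way round below 0.3 rad and linear speed of spacer_thin below 0.02 m/s and height (world z) of spacer_medium between -0.01 and 0.006 m and height (world z) of spacer_thick between -0.01 and 0.006 m and y of stop in the frame of jig below 0.035 m) or (x of spacer_medium in the frame of jig between -0.02 and 0.02 m and y of spacer_medium in the frame of jig above 0 m and y of spacer_medium in the frame of stop below 0 m and z of spacer_medium in the frame of jig between 0.008 and 0.016 m and angle between each of spacer_medium, spacer_thin, spacer_thick's own z axis and vertical below 0.15 rad and angle between the y axis of spacer_medium and the y axis of jig, either way round below 0.3 rad and linear speed of spacer_medium below 0.02 m/s and height (world z) of spacer_thin between -0.01 and 0.006 m and height (world z) of spacer_thick between -0.01 and 0.006 m and y of stop in the frame of jig below 0.049 m) or (x of spacer_thick in the frame of jig between -0.02 and 0.02 m and y of spacer_thick in the frame of jig above 0 m and y of spacer_thick in the frame of stop below 0 m and z of spacer_thick in the frame of jig between 0.008 and 0.016 m and angle between each of spacer_thick, spacer_thin, spacer_medium's own z axis and vertical below 0.15 rad and angle between the y axis of spacer_thick and the y axis of jig, either way round below 0.3 rad and linear speed of spacer_thick below 0.02 m/s and height (world z) of spacer_thin between -0.01 and 0.006 m and height (world z) of spacer_medium between -0.01 and 0.006 m))); the robot touches nothing.
It also fails if it takes over 48 s, if anything falls off the work surface, if the arm or the gripper's body presses on something with over 40 N, if the wrist force passes 120 N, or if a joint passes its speed limit or range.

## Working session

There is one attempt and no reset: what is moved stays moved. The work goes in short steps, Python scripts to look and compute and a shell command to move; the robot and the scene stay as the last step left them, time stands still between calls to the robot, and variables do not carry over. Pictures are saved under pics/ and viewed, at most 10 in all, crops included, and the job is handed in when it is done.

```bash
mkdir -p pics; ls; python3 - <<'E'
from rig import get_obs,camera
import cv2,numpy as np,pickle
o=get_obs();print({k:np.round(v,3) for k,v in o.items()})
for n in("top","side"):
    c=camera(n);pickle.dump(c,open(f"{n}0.pkl","wb"));cv2.imwrite(f"pics/{n}0.png",c["img"][:,:,::-1])
    print(n,c["intrinsics"],c["k1"],np.round(c["R"],3),np.round(c["t"],3), -np.array(c["R"]).T@c["t"])
E
```

```text
pics
{'time': np.float64(0.0), 'q': array([ 1.163,  0.528,  1.434, -0.   ,  1.181, -0.179]), 'joint_velocities': array([-0.001,  0.002, -0.001, -0.001,  0.001, -0.001]), 'joint_torque': array([ 1.0000e-03, -4.4004e+01, -1.7659e+01,  6.4000e-02,  5.8000e-02,
       -0.0000e+00]), 'position': array([0.142, 0.608, 0.233]), 'tool_rot': array([ 0.115,  0.993, -0.001, -0.   ]), 'ft_force': array([ 0.36 , -0.649,  0.093]), 'moment': array([-0.049, -0.026,  0.012]), 'grip_force': np.float64(0.0), 'grip_width': np.float64(0.087)}
top [[437.76991783   0.         320.86823728]
 [  0.         437.76991783 198.63424152]
 [  0.           0.           1.        ]] 0.015029173604575475 [[-0.016 -1.     0.022]
 [-0.999  0.015 -0.037]
 [ 0.036 -0.022 -0.999]] [0.101 0.516 1.095] [0.4776793  0.11803891 1.11098408]
side [[419.28479926   0.         320.29087927]
 [  0.         419.28479926 208.24077583]
 [  0.           0.           1.        ]] -0.04265865731078509 [[ 1.    -0.01  -0.004]
 [-0.009 -0.571 -0.821]
 [ 0.006  0.821 -0.571]] [-0.523  0.083  0.898] [ 0.51807047 -0.69520463  0.57877748]
```

View pics/top0.png

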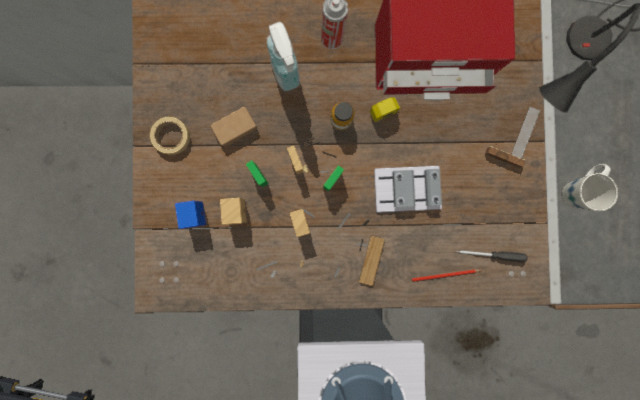

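View pics/side0.png

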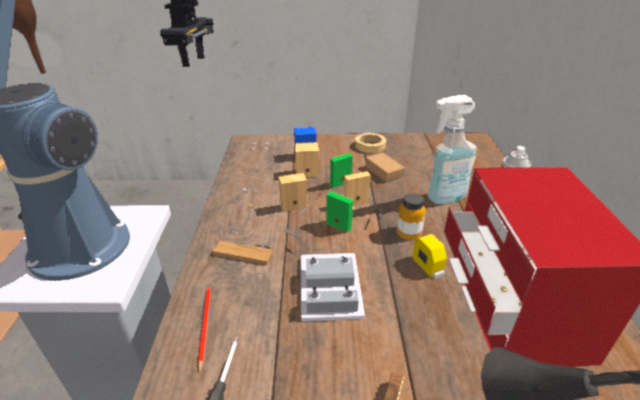

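```bash
python3 - <<'E'
import cv2,numpy as np,pickle
a=pickle.load(open("top0.pkl","rb"))["img"][:,:,::-1]; s=pickle.load(open("side0.pkl","rb"))["img"][:,:,::-1]
A=cv2.resize(a[155:225,365:455],None,fx=6,fy=6,interpolation=cv2.INTER_CUBIC)[:, :540]
B=cv2.resize(s[245:325,290:370],None,fx=5,fy=5,interpolation=cv2.INTER_CUBIC)
im=np.zeros((420+0,540,3),np.uint8);im[:]=A
cv2.imwrite("pics/jig.png",im)
A=cv2.resize(a[140:245,170:350],(720,420),interpolation=cv2.INTER_CUBIC)
cv2.imwrite("pics/sp.png",A)
E
```

```text
(no output)
```

View pics/jig.png

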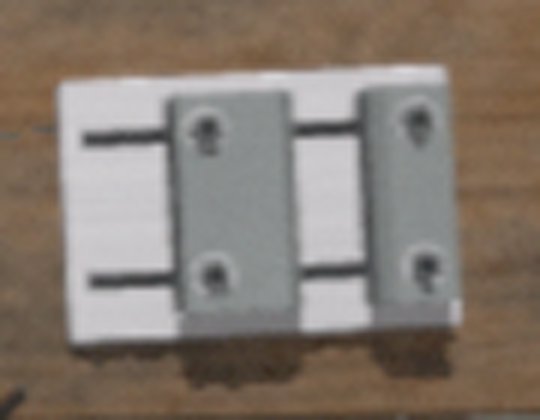

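View pics/sp.png

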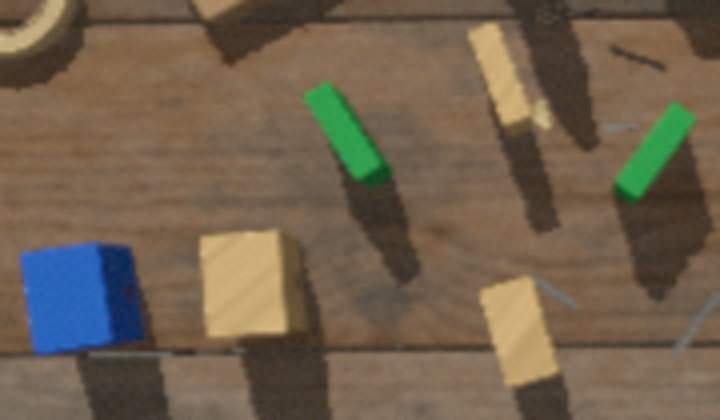

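The top view shows three light wooden blocks: thick at about (233,211), medium at (300,223) and thin at (297,160), recognisable by the 46/32/18 mm of their tops. The blue (190,214) and green (256,173), (334,179) blocks are look-alikes, so I leave them alone. In the jig crop the wide jaw (the stop) is on the left and the 32 mm jaw on the right, so jig +y is roughly world +y. Next I measure.

```bash
cat > h.py <<'E'
import cv2,numpy as np,pickle
def proj(c,X):
    X=np.asarray(X,float).reshape(-1,3)@np.array(c["R"]).T+c["t"]
    s=X[:,:2]/X[:,2:];s=s*(1+c["k1"]*(s**2).sum(1,keepdims=True))
    K=c["intrinsics"];return s*[K[0][0],K[1][1]]+[K[0][2],K[1][2]]
def ray(c,uv,z):
    K=c["intrinsics"];d=(np.asarray(uv,float).reshape(-1,2)-[K[0][2],K[1][2]])/[K[0][0],K[1][1]];s=d.copy()
    for _ in range(10): s=d/(1+c["k1"]*(s**2).sum(1,keepdims=True))
    D=np.c_[s,np.ones(len(s))]@np.array(c["R"]);C=-np.array(c["R"]).T@c["t"]
    return C+D*((z-C[2])/D[:,2:])
def spacers(c,z=.08,val=150):
    """top faces of wooden blocks: (centre px, corners px)"""
    hsv=cv2.cvtColor(c["img"],cv2.COLOR_RGB2HSV)
    m=cv2.inRange(hsv,(10,60,val),(28,200,255))
    out=[]
    for k in cv2.findContours(m,cv2.RETR_EXTERNAL,cv2.CHAIN_APPROX_NONE)[0]:
        if cv2.contourArea(k)<60: continue
        w=ray(c,k[:,0],z)
        r=cv2.minAreaRect((w[:,:2]*1e3).astype(np.float32))
        out.append((np.round(k[:,0].mean(0)),r))
    return out,m
E
python3 - <<'E'
from h import *
c=pickle.load(open("top0.pkl","rb"));s=pickle.load(open("side0.pkl","rb"))
for u in [(230,212),(300,218),(296,155),(237,214),(303,232),(240,214)]: print(u,c["img"][u[1],u[0]],cv2.cvtColor(c["img"],cv2.COLOR_RGB2HSV)[u[1],u[0]])
for v in(150,190): 
  for o in spacers(c,val=v)[0]: print(v,o)
# base white outline
hsv=cv2.cvtColor(c["img"],cv2.COLOR_RGB2HSV)
m=cv2.inRange(hsv,(0,0,100),(180,45,255));m[:,:365]=0;m[:,455:]=0;m[:155]=0;m[225:]=0
k=max(cv2.findContours(m,cv2.RETR_EXTERNAL,cv2.CHAIN_APPROX_NONE)[0],key=cv2.contourArea)
r=cv2.minAreaRect((ray(c,k[:,0],.012)[:,:2]*1e3).astype(np.float32));print("base",r,np.round(cv2.boxPoints(r)))
for n,cc,(x0,x1,y0,y1) in(("top",c,(365,455,155,225)),("side",s,(290,375,245,325))):
    pass
B=cv2.resize(s["img"][245:325,290:375,::-1],(680,560),interpolation=cv2.INTER_CUBIC);cv2.imwrite("pics/jigside.png",B)
E
```

```text
(230, 212) [202 170 117] [ 19 107 202]
(300, 218) [206 175 120] [ 19 106 206]
(296, 155) [202 171 118] [ 19 106 202]
(237, 214) [197 166 113] [ 19 109 197]
(303, 232) [194 163 113] [ 19 106 194]
(240, 214) [166 138  91] [ 19 115 166]
150 (array([371., 259.]), ((368.90478515625, -20.907644271850586), (30.8756046295166, 110.69149780273438), 74.680908203125))
150 (array([299., 222.]), ((460.501220703125, 146.770751953125), (59.79581832885742, 33.28254699707031), 15.934142112731934))
150 (array([230., 210.]), ((490.7063293457031, 307.9029541015625), (60.655818939208984, 47.003055572509766), 4.329251766204834))
150 (array([296., 160.]), ((607.7626953125, 153.43011474609375), (72.92367553710938, 26.804885864257812), 29.67357635498047))
150 (array([168., 134.]), ((671.147705078125, 451.5631408691406), (83.6499252319336, 82.62889862060547), 89.49497985839844))
150 (array([233., 125.]), ((692.8690185546875, 301.1127624511719), (53.55807876586914, 91.75775909423828), 28.45709800720215))
150 (array([386., 106.]), ((734.945068359375, -64.31573486328125), (31.372636795043945, 38.17113494873047), 22.54338264465332))
190 (array([299., 223.]), ((460.246337890625, 147.67581176757812), (57.53708267211914, 30.337934494018555), 15.572035789489746))
190 (array([230., 211.]), ((490.700439453125, 308.4206237792969), (57.74958419799805, 44.10573196411133), 3.6497440338134766))
190 (array([295., 158.]), ((612.7503662109375, 156.22119140625), (57.651634216308594, 15.0348482131958), 20.3701171875))
190 (array([169., 140.]), ((663.06494140625, 449.06048583984375), (67.82804870605469, 83.85264587402344), 13.20212173461914))
190 (array([386., 105.]), ((734.6474609375, -63.469451904296875), (26.54705047607422, 33.379119873046875), 19.35858917236328))
base ((539.9302368164062, -125.4448013305664), (111.8031997680664, 168.1641845703125), 1.7136739492416382) [[ 482.  -43.]
 [ 487. -211.]
 [ 598. -208.]
 [ 593.  -40.]]
```

View pics/jigside.png

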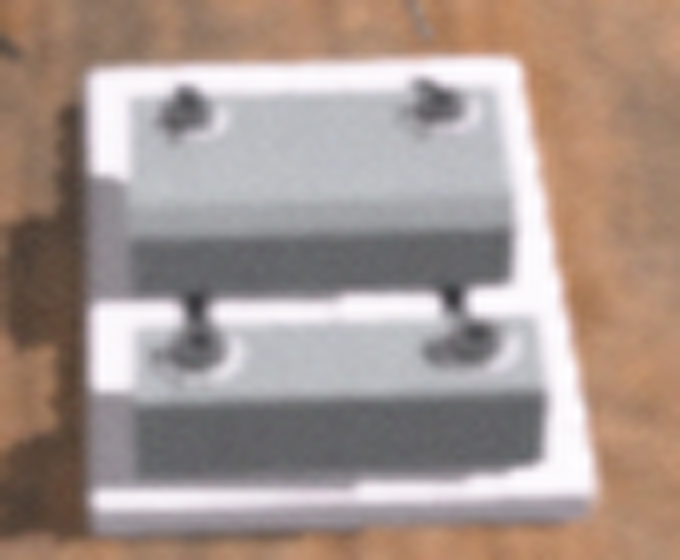

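The side crop shows bare floor between the near jaw and the stop. The lower edge of the stop's gap face is at about crop (340,291), and the near jaw's outer edges are at (340,397) top and (340,470) bottom. I'll get these edges to sub-pixel.

```bash
python3 - <<'E'
from h import *
from scipy.signal import find_peaks
c=pickle.load(open("top0.pkl","rb"));s=pickle.load(open("side0.pkl","rb"))
a=np.radians(1.75); ex=np.array([np.cos(a),np.sin(a)]);ey=np.array([-np.sin(a),np.cos(a)])
O=np.array([.540,-.125])
ys=np.arange(-.11,.13,.0005);xs=np.arange(-.022,.0221,.001)
for n,cam in(("top",c),("side",s)):
    G=O+xs[:,None,None]*ex+ys[None,:,None]*ey
    P=proj(cam,np.concatenate([G,np.full(G.shape[:2]+(1,),.012)],-1)).reshape(len(xs),len(ys),2).astype(np.float32)
    g=cv2.cvtColor(cam["img"],cv2.COLOR_RGB2GRAY)
    p=np.median(cv2.remap(g,P[...,0],P[...,1],cv2.INTER_CUBIC).astype(float),0)
    d=np.gradient(cv2.GaussianBlur(p[None],(0,0),1.5)[0])
    k,_=find_peaks(abs(d),height=.8)
    C=-np.array(cam["R"]).T@cam["t"]; yc=(C[:2]-O)@ey;print(n,"cam y rel",yc,C[2])
    for i in k: 
        f=lambda z: yc+(ys[i]-yc)*(C[2]-z)/(C[2]-.012)
        print("y@.000/.012/.034/.04: ",np.round(1e3*np.array([f(0),ys[i],f(.034),f(.04)]),1),"grad",round(d[i],1),p[max(i-6,0)],p[min(i+6,len(p)-1)])
E
```

```text
top cam y rel 0.24482873239281652 1.1109840841648493
y@.000/.012/.034/.04:  [-87.6 -84.  -77.4 -75.6] grad 3.1 108.0 137.0
y@.000/.012/.034/.04:  [-59.8 -56.5 -50.5 -48.8] grad -1.5 140.0 126.0
y@.000/.012/.034/.04:  [-52.7 -49.5 -43.6 -42. ] grad -4.3 124.0 90.0
y@.000/.012/.034/.04:  [-47.2 -44.  -38.2 -36.6] grad 11.3 89.0 190.0
y@.000/.012/.034/.04:  [-19.9 -17.  -11.8 -10.3] grad -8.1 194.0 123.0
y@.000/.012/.034/.04:  [-14.8 -12.   -6.9  -5.5] grad 2.5 127.0 142.0
y@.000/.012/.034/.04:  [29.7 32.  36.3 37.4] grad -5.4 139.0 98.0
y@.000/.012/.034/.04:  [34.7 37.  41.2 42.3] grad 11.5 94.0 193.0
y@.000/.012/.034/.04:  [79.2 81.  84.3 85.2] grad -9.7 198.0 109.0
side cam y rel -0.5692689908855734 0.5787774760204891
y@.000/.012/.034/.04:  [ -85.   -95.  -113.4 -118.4] grad -3.0 144.0 123.0
y@.000/.012/.034/.04:  [ -80.4  -90.5 -109.1 -114.2] grad 3.7 125.0 151.0
y@.000/.012/.034/.04:  [ -74.2  -84.5 -103.3 -108.4] grad 9.6 151.0 231.0
y@.000/.012/.034/.04:  [ -67.6  -78.   -97.1 -102.3] grad -11.7 233.0 132.0
y@.000/.012/.034/.04:  [-38.  -49.  -69.2 -74.7] grad 7.4 105.0 179.0
y@.000/.012/.034/.04:  [-10.9 -22.5 -43.7 -49.5] grad 5.4 192.0 244.0
y@.000/.012/.034/.04:  [ -1.2 -13.  -34.6 -40.5] grad -12.2 235.0 117.0
y@.000/.012/.034/.04:  [ 22.8  10.5 -12.  -18.1] grad 4.8 106.0 153.0
y@.000/.012/.034/.04:  [36.1 23.5  0.5 -5.8] grad 2.4 165.0 187.0
y@.000/.012/.034/.04:  [82.  68.5 43.7 37. ] grad 5.1 192.0 243.0
y@.000/.012/.034/.04:  [95.3 81.5 56.2 49.4] grad -8.3 242.0 157.0
```

Both views put the jig's gap face at y ≈ -43.7 mm and the stop's at y ≈ -12.5 mm, so the gap is about 31 mm. The jaw depths of 32 and 50 mm and the lead-in check out. The 32 mm spacer won't fit, so the thin one is the answer. Next I check the jar's clearance, confirm the thin spacer, and then reach.

```bash
cat >> h.py <<'E'
def go(x,y,z,deg):
    """shift in current tool frame after/before turning; tool y axis to world angle deg"""
    from rig import get_obs
    from scipy.spatial.transform import Rotation as Ro
    o=get_obs();M=Ro.from_quat(o["tool_rot"]).as_matrix();p=np.array(o["position"])
    a=np.degrees(np.arctan2(M[1,1],M[0,1]));t=-((deg-a+90)%180-90);D=np.array([x,y,z])-p
    N=M@Ro.from_rotvec([0,0,t],degrees=True).as_matrix()
    print("t",round(o["time"],2),"p",p.round(4),"ang",a.round(2),"tilt",np.degrees(np.arccos(-M[2,2])).round(2),"turn z",round(t,2),"shift before turn",(D@M).round(4),"after turn",(D@N).round(4),"w",round(o["grip_width"],4),"gf",round(o["grip_force"],1),"F",np.round(o["ft_force"],1))
E
python3 - <<'E'
from h import *
c=pickle.load(open("top0.pkl","rb"));s=pickle.load(open("side0.pkl","rb"))
def tri(u,v):
    A=[];
    L=[]
    for cam,p in((c,u),(s,v)):
        L.append((ray(cam,p,0)[0],ray(cam,p,.3)[0]))
    (a,b),(e,f)=L;d1=b-a;d2=f-e
    q=np.linalg.lstsq(np.c_[d1,-d2],e-a,rcond=None)[0];return (a+q[0]*d1+e+q[1]*d2)/2,np.linalg.norm(a+q[0]*d1-e-q[1]*d2)
print("jar lid",tri((343,110),(413,203)))
# thin top centre height check
print("thin top",tri((295.2,158),(356.5,176)))
print("predicted side px thin top corners",proj(s,[[.612+dx*.937-dy*.349,.156+dx*.349+dy*.937,.08] for dx in(-.03,.03) for dy in(-.009,.009)]).round(1))
go(.612,.156,.2,110.4)
B=cv2.resize(s["img"][140:245,270:390,::-1],(720,600) if 0 else (686,600),interpolation=cv2.INTER_CUBIC);cv2.imwrite("pics/spside.png",B)
E
```

```text
jar lid (array([0.72307101, 0.03946421, 0.07937755]), np.float64(0.004236398216352162))
thin top (array([0.61108518, 0.15433808, 0.07901547]), np.float64(0.0022561518759503752))
predicted side px thin top corners [[347.2 179.5]
 [344.1 175.8]
 [370.5 174.7]
 [367.1 171.1]]
t 0.1 p [0.1421 0.608  0.2327] ang 76.83 tilt 0.11 turn z -33.57 shift before turn [-0.5605 -0.333   0.0331] after turn [-0.2829 -0.5874  0.0331] w 0.0871 gf 0.0 F [ 0.5 -1.5 -1. ]
```

View pics/spside.png

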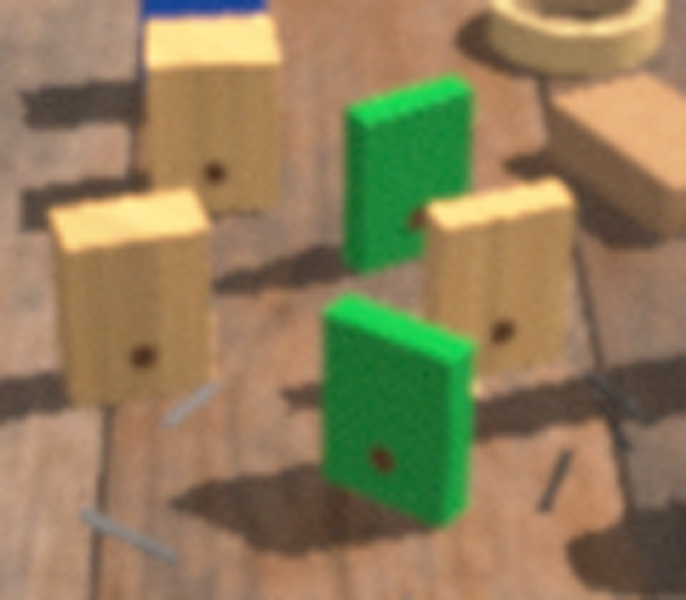

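The crop shows thin light wood with its plug, top at side (357,176), plus the medium at (293,178), the thick at (307,148) and two green look-alikes. The thin spacer triangulates to z = 79 mm at (0.611, 0.155), so it is the right one. The jar is only 79 mm tall, so it isn't in the way.

```bash
python3 -m pendant '[[[0,0,0,0,0,-8.4,1],[0,0,0,0,0,-8.4,1],[0,0,0,0,0,-8.4,1],[0,0,0,0,0,-8.4,1],[-0.026,-0.053,0,0,0,0,1]]]' 20
python3 -m pendant '[[[-0.026,-0.053,0,0,0,0,1],[-0.026,-0.053,0,0,0,0,1],[-0.026,-0.053,0,0,0,0,1],[-0.026,-0.053,0,0,0,0,1],[-0.026,-0.053,0,0,0,0,1]]]'
python3 -m pendant '[[[-0.026,-0.053,0,0,0,0,1],[-0.026,-0.053,0,0,0,0,1],[-0.026,-0.053,0,0,0,0,1],[-0.024,-0.053,0,0,0,0,1],[0,0,0,0,0,0,1]]]'
python3 -c "
from h import *
go(.6115,.1555,.052,110.4)"
```

```text
time: 0.72
position: [0.1836, 0.5695, 0.233]
tool_rot: [-0.18, 0.984, 0.001, 0.0]
ft_force: [1.6, 0.2, 0.5]
grip_width: 0.0871
grip_force: 0.0
time: 1.35
position: [0.4005, 0.3635, 0.2333]
tool_rot: [-0.177, 0.984, -0.0, -0.0]
ft_force: [0.7, 0.1, 0.1]
grip_width: 0.087
grip_force: 0.0
time: 1.98
position: [0.5724, 0.1985, 0.233]
tool_rot: [-0.175, 0.985, -0.0, 0.001]
ft_force: [-0.4, 0.6, -0.4]
grip_width: 0.087
grip_force: 0.0
t 1.98 p [0.5724 0.1985 0.233 ] ang 110.11 tilt 0.1 turn z -0.29 shift before turn [-0.0217 -0.0536  0.1811] after turn [-0.0214 -0.0537  0.1811] w 0.087 gf 0.0 F [-0.4  0.6 -0.4]
```

```bash
python3 -m pendant '[[[-0.0215,-0.0537,0,0,0,-0.3,1],[0,0,0,0,0,0,1],[0,0,0.04,0,0,0,1],[0,0,0.03,0,0,0,1],[0,0,0,0,0,0,1]]]'
python3 - <<'E'
from h import *
from rig import camera
go(.6115,.1555,.052,110.4)
c=camera("side");cv2.imwrite("pics/pre.png",cv2.resize(c["img"][100:250,260:420,::-1],(640,600)))
E
```

```text
time: 2.6
position: [0.6046, 0.1602, 0.1608]
tool_rot: [-0.18, 0.984, 0.001, -0.004]
ft_force: [0.4, -0.2, -0.5]
grip_width: 0.087
grip_force: 0.0
t 2.6 p [0.6046 0.1602 0.1608] ang 110.79 tilt 0.45 turn z 0.39 shift before turn [-0.0056 -0.0071  0.1088] after turn [-0.0057 -0.0071  0.1088] w 0.087 gf 0.0 F [ 0.4 -0.2 -0.5]
```

View pics/pre.png

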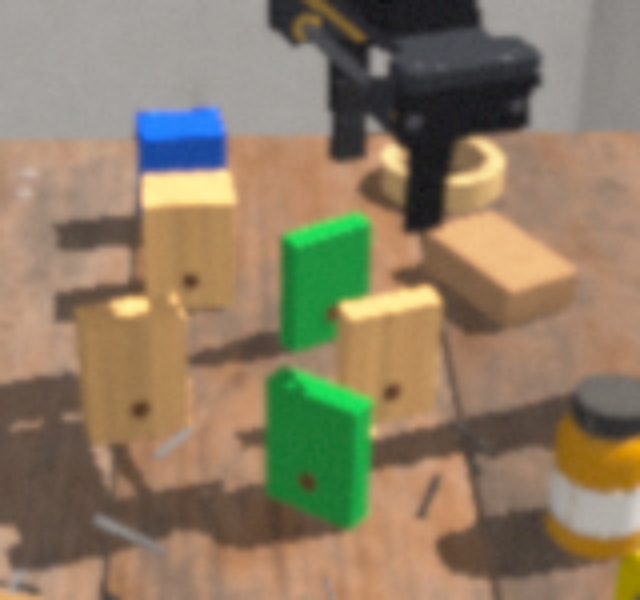

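The open fingers hang above the thin spacer with nothing between, at about side (352,137)-(366,155). I descend in small steps.

```bash
python3 -m pendant '[[[0,0,0,0,0,0,1],[0,0,0,0,0,0,1],[-0.003,-0.002,0,0,0,0,1],[0,0,0,0,0,0,1],[0,0,0,0,0,0,1]]]'
python3 -c "
from h import *
go(.6115,.1555,.052,110.4)"
```

```text
time: 3.28
position: [0.6116, 0.1582, 0.1637]
tool_rot: [-0.18, 0.984, -0.0, 0.0]
ft_force: [0.4, -0.4, -0.2]
grip_width: 0.0875
grip_force: 0.0
t 3.27 p [0.6116 0.1582 0.1637] ang 110.72 tilt 0.01 turn z 0.32 shift before turn [ 0.0011 -0.0025  0.1117] after turn [ 0.0011 -0.0025  0.1117] w 0.0875 gf 0.0 F [ 0.4 -0.4 -0.2]
```

```bash
python3 -m pendant '[[[0,-0.0025,0.03,0,0,0,1],[0,0,0.03,0,0,0,1],[0,0,0.03,0,0,0,1],[0,0,0.0217,0,0,0,1],[0,0,0,0,0,0,1]]]'
python3 -m pendant '[[[0,0,0,0,0,0,0.4],[0,0,0,0,0,0,0.1],[0,0,0,0,0,0,0.1],[0,0,0,0,0,0,0.1],[0,0,0,0,0,0,0.1]]]' 20
python3 -c "
from h import *
go(.6115,.1555,.052,110.4)"
```

```text
time: 3.9
position: [0.6108, 0.1558, 0.05]
tool_rot: [-0.18, 0.984, 0.0, -0.002]
ft_force: [-0.1, 0.6, 0.4]
grip_width: 0.0875
grip_force: 0.0
time: 4.53
position: [0.6125, 0.156, 0.0521]
tool_rot: [-0.18, 0.984, -0.0, 0.0]
ft_force: [-0.1, 0.2, -0.5]
grip_width: 0.0449
grip_force: 0.0
t 4.53 p [0.6125 0.156  0.0521] ang 110.73 tilt 0.02 turn z 0.33 shift before turn [ 0.0011 -0.0002  0.0001] after turn [ 0.0011 -0.0002  0.0001] w 0.0449 gf 0.0 F [-0.1  0.2 -0.5]
```

```bash
python3 -m pendant '[[[0,0,0,0,0,0,0],[0,0,0,0,0,0,0],[0,0,0,0,0,0,0],[0,0,0,0,0,0,0],[0,0,0,0,0,0,0]]]' 20
python3 -m pendant '[[[0,0,0,0,0,0,0],[0,0,0,0,0,0,0],[0,0,0,0,0,0,0],[0,0,-0.01,0,0,0,0],[0,0,-0.02,0,0,0,0]]]' 20
python3 -c "
from h import *
go(.5409,-.1531,.184,91.75)"
```

```text
time: 5.15
position: [0.6124, 0.156, 0.0518]
tool_rot: [-0.18, 0.984, 0.0, -0.0]
ft_force: [0.3, 0.8, -0.3]
grip_width: 0.0181
grip_force: 20.0
time: 5.78
position: [0.6119, 0.1559, 0.0822]
tool_rot: [-0.18, 0.984, 0.0, -0.001]
ft_force: [-0.4, 0.5, -0.3]
grip_width: 0.0176
grip_force: 20.0
t 5.78 p [0.6119 0.1559 0.0822] ang 110.73 tilt 0.1 turn z 18.98 shift before turn [ 0.1759 -0.2639 -0.1016] after turn [ 0.0805 -0.3067 -0.1016] w 0.0176 gf 20.0 F [-0.4  0.5 -0.3]
```

The grip width is 18 mm, so it is the thin one. I lift, turn and carry.

```bash
python3 -m pendant '[[[0,0,-0.05,0,0,0,0],[0,0,-0.05,0,0,0,0],[0,0,0,0,0,9.5,0],[0,0,0,0,0,9.5,0],[0,0,0,0,0,0,0]]]'
python3 -m pendant '[[[0.014,-0.051,0,0,0,0,0],[0.014,-0.051,0,0,0,0,0],[0.014,-0.051,0,0,0,0,0],[0.014,-0.051,0,0,0,0,0],[0.014,-0.051,0,0,0,0,0]]]'
python3 -m pendant '[[[0.0105,-0.0517,0,0,0,0,0],[0,0,0,0,0,0,0],[0,0,0,0,0,0,0],[0,0,0,0,0,0,0],[0,0,0,0,0,0,0]]]'
python3 -c "
from h import *
go(.5409,-.1531,.064,91.75)"
```

```text
time: 6.4
position: [0.6127, 0.1561, 0.1836]
tool_rot: [-0.016, 1.0, 0.0, 0.001]
ft_force: [0.5, 0.7, 0.3]
grip_width: 0.0177
grip_force: 20.0
time: 7.02
position: [0.5499, -0.1027, 0.1826]
tool_rot: [-0.017, 1.0, -0.0, 0.001]
ft_force: [0.7, -0.8, -1.6]
grip_width: 0.0178
grip_force: 20.0
time: 7.65
position: [0.5414, -0.1516, 0.1819]
tool_rot: [-0.016, 1.0, 0.0, -0.0]
ft_force: [0.2, -0.5, -0.4]
grip_width: 0.0177
grip_force: 20.0
t 7.65 p [ 0.5414 -0.1516  0.1819] ang 91.88 tilt 0.01 turn z 0.13 shift before turn [ 0.0005 -0.0015  0.1179] after turn [ 0.0005 -0.0015  0.1179] w 0.0177 gf 20.0 F [ 0.2 -0.5 -0.4]
```

```bash
python3 -m pendant '[[[0,-0.0015,0.03,0,0,0,0],[0,0,0.03,0,0,0,0],[0,0,0.025,0,0,0,0],[0,0,0,0,0,0,0],[0,0,0,0,0,0,0]]]'
python3 - <<'E'
from h import *
from rig import camera
go(.5409,-.1531,.064,91.75)
c=camera("side");cv2.imwrite("pics/over.png",cv2.resize(c["img"][200:330,270:400,::-1],(600,600)))
E
```

```text
time: 8.28
position: [0.542, -0.1543, 0.0976]
tool_rot: [-0.016, 1.0, -0.0, 0.001]
ft_force: [-0.7, 0.6, 0.3]
grip_width: 0.0177
grip_force: 20.0
t 8.28 p [ 0.542  -0.1543  0.0976] ang 91.79 tilt 0.07 turn z 0.04 shift before turn [0.0011 0.0012 0.0336] after turn [0.0011 0.0012 0.0336] w 0.0177 gf 20.0 F [-0.7  0.6  0.3]
```

View pics/over.png

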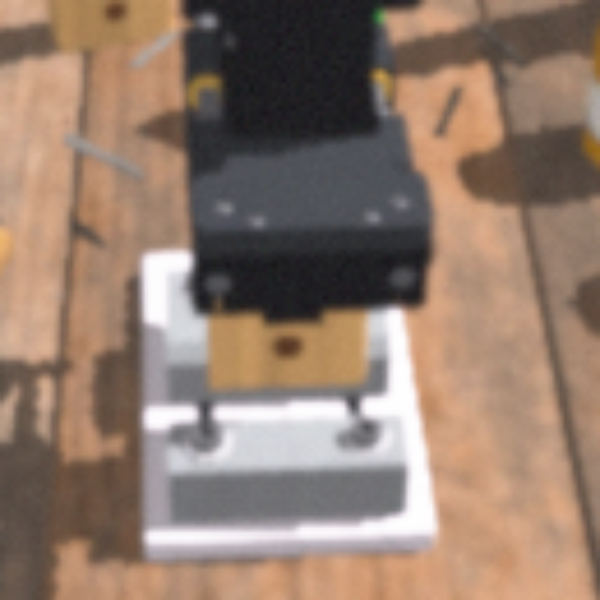

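The spacer hangs upright over the gap, with its lower edge at crop (210-365, 388), centred along the jaws. I lower it while watching the force.

```bash
python3 -m pendant '[[[0,0.001,0.006,0,0,0,0],[0,0,0.006,0,0,0,0],[0,0,0.006,0,0,0,0],[0,0,0.005,0,0,0,0],[0,0,0,0,0,0,0]]]'
python3 -c "
from h import *
go(.5409,-.1531,.064,91.75)"
```

```text
time: 8.95
position: [0.5409, -0.1533, 0.0732]
tool_rot: [-0.015, 1.0, 0.0, -0.001]
ft_force: [0.2, -0.3, -0.7]
grip_width: 0.0178
grip_force: 20.0
t 8.95 p [ 0.5409 -0.1533  0.0732] ang 91.73 tilt 0.07 turn z -0.02 shift before turn [-0.0001  0.0002  0.0092] after turn [-0.0001  0.0002  0.0092] w 0.0178 gf 20.0 F [ 0.2 -0.3 -0.7]
```

No contact so far, and the bottom is about 9 mm above the floor.

```bash
python3 -m pendant '[[[0,0,0.004,0,0,0,0],[0,0,0.003,0,0,0,0],[0,0,0.001,0,0,0,0],[0,0,0,0,0,0,0],[0,0,0,0,0,0,0]]]'
python3 -m pendant '[[[0,0,0.001,0,0,0,0],[0,0,0,0,0,0,0],[0,0,0,0,0,0,0],[0,0,0,0,0,0,0],[0,0,0,0,0,0,0]]]'
python3 -c "
from h import *
go(.5409,-.1531,.064,91.75)"
```

```text
time: 9.57
position: [0.5414, -0.1535, 0.066]
tool_rot: [-0.015, 1.0, -0.0, 0.0]
ft_force: [0.1, -0.4, -1.0]
grip_width: 0.0178
grip_force: 20.0
time: 10.2
position: [0.5413, -0.1535, 0.0649]
tool_rot: [-0.015, 1.0, -0.0, 0.0]
ft_force: [0.5, -0.3, 0.0]
grip_width: 0.0182
grip_force: 20.0
t 10.2 p [ 0.5413 -0.1535  0.0649] ang 91.73 tilt 0.0 turn z -0.02 shift before turn [0.0003 0.0004 0.0009] after turn [0.0003 0.0004 0.0009] w 0.0182 gf 20.0 F [ 0.5 -0.3  0. ]
```

```bash
python3 -m pendant '[[[0,0,0.001,0,0,0,0],[0,0,0,0,0,0,0],[0,0,0.0005,0,0,0,0],[0,0,0,0,0,0,0],[0,0,0,0,0,0,0]]]'
```

```text
time: 10.82
position: [0.5413, -0.1535, 0.0637]
tool_rot: [-0.015, 1.0, -0.0, 0.0]
ft_force: [0.4, 1.0, 5.0]
grip_width: 0.0177
grip_force: 20.0
```

Contact at 5 N at the expected height, so the spacer is seated. I release and back off straight up.

```bash
python3 -m pendant '[[[0,0,0,0,0,0,0.25],[0,0,0,0,0,0,0.5],[0,0,0,0,0,0,0.6],[0,0,0,0,0,0,0.6],[0,0,0,0,0,0,0.6]]]'
python3 -m pendant '[[[0,0,0,0,0,0,0.6],[0,0,-0.03,0,0,0,0.6],[0,0,-0.05,0,0,0,0.6],[0,0,-0.05,0,0,0,0.6],[0,0,-0.05,0,0,0,0.6]]]'
python3 -m pendant '[[[0,0.06,0,0,0,0,0.6],[0,0.06,0,0,0,0,0.6],[0,0.06,0,0,0,0,0.6],[0,0.06,0,0,0,0,0.6],[0,0,0,0,0,0,0.6]]]'
python3 - <<'E'
from h import *
from rig import camera
for n in("top","side"):
    c=camera(n);pickle.dump(c,open(n+"1.pkl","wb"))
    if n=="top":
        for o in spacers(c,.092,190)[0]:print(o)
        t=c["img"]
im=np.hstack([cv2.resize(t[150:230,360:460,::-1],(400,320)),cv2.resize(c["img"][220:330,270:400,::-1],(378,320))]);cv2.imwrite("pics/done.png",im)
E
```

```text
time: 11.45
position: [0.5412, -0.1535, 0.0633]
tool_rot: [-0.015, 1.0, 0.0, -0.0]
ft_force: [-0.3, 0.6, 0.2]
grip_width: 0.05
grip_force: 0.0
time: 12.08
position: [0.5409, -0.1533, 0.2449]
tool_rot: [-0.015, 1.0, 0.0, -0.0]
ft_force: [0.7, 0.4, -0.7]
grip_width: 0.0524
grip_force: 0.0
time: 12.7
position: [0.5328, 0.0904, 0.2434]
tool_rot: [-0.018, 1.0, 0.0, -0.0]
ft_force: [0.8, -0.8, 0.1]
grip_width: 0.0519
grip_force: 0.0
(array([303., 223.]), ((461.026123046875, 134.30010986328125), (16.239505767822266, 55.6728630065918), 89.20296478271484))
(array([230., 211.]), ((490.5489196777344, 306.2047119140625), (57.077430725097656, 43.59234619140625), 3.649752378463745))
(array([427., 185.]), ((542.7010498046875, -154.23269653320312), (56.338321685791016, 14.08920669555664), 2.4356095790863037))
(array([169., 140.]), ((660.9592895507812, 445.5377197265625), (67.30463409423828, 83.38056182861328), 12.693119049072266))
(array([386., 105.]), ((731.6380004882812, -62.26371765136719), (26.038232803344727, 32.97063446044922), 22.546661376953125))
```

View pics/done.png

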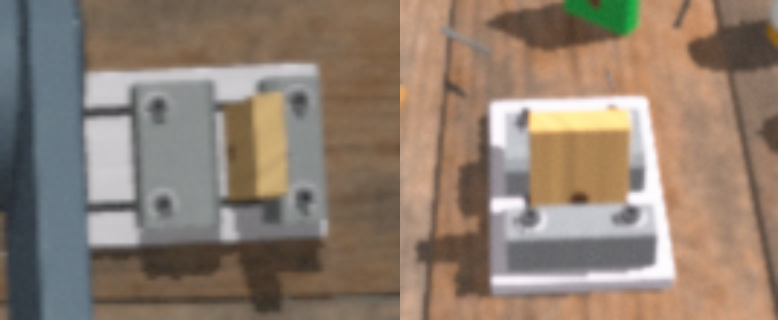

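The thin spacer stands upright in the gap. Its top centre is at (0.543, -0.154) with a yaw of 2.4° against the jig's 1.75°, in line with the target. The other two were never touched, and the gripper is clear.

```bash
python3 -c "
from rig import hand_in
print(hand_in())"
```

```text
the job is handed in; nothing more can be done
None
```

The gap measured about 31 mm, so the thin spacer is the thickest that fits; it now stands upright midway along the jaws, the other two were left where they stood on the bench, and the job is handed in (no verdict was returned).

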